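# Press a glued notebook, then hold the pressing board open

### The arm

A 6-joint arm with a two-finger parallel gripper is mounted at the origin on a cart in front of the work surface, level with it; the furniture and walls round the work are solid. World frame = base frame: x ahead of the robot, y to its left, z up, the work surface at z = 0. Lengths are in m, angles in degrees, forces in N, time in s.
With the tool pointing down it reaches from about 0.3 to 0.775 m from the base axis. Payload 14.6 kg.
Tool frame: the origin (TCP) lies at the very end of the fingers, on their centre line; the grasp point (between the pads) lies manip.hold_point_z behind it (manip.hold_point_z is the distance from the TCP to the grasp point, in m); z points along the fingers, y is the direction in which the jaws open and shut (so a half turn about z gives the same grasp; the last joint's range is limited). The gripper opens to 94 mm and grips with 3 to 60 N. Pads are 16 mm wide; open, the fingers measure 119 mm over their backs; the gripper's body (75 mm by 177 mm) begins 78 mm behind the grasp point.
Start: joints at [-67.013, 17.183, 87.147, -0, 75.671, -3.816], TCP at [0.248, -0.491, 0.205] pointing down, gripper open.
Joint ranges: [-173.82, 173.82], [-45.26, 126.66], [13.44, 144.39], [-59.66, 239.66], [0, 175.72], [-146.38, 146.38]. Speed limits (degrees/s): [127.2, 127.2, 147.25, 180, 180, 180].

### API

Orientations are given as [roll, pitch, yaw] about the fixed x, y, z axes, in that order (R = Rz(yaw) Ry(pitch) Rx(roll)).
In Python, from workcell import manip gives the robot as it stands.
- The arm moves only by the tool carry_out, never from a script. Its argument "deltas" is a list of rows, each an object with "xyz": the shift along the tool's x, y, z in m, a list of three; "twist": the turn, a rotation vector about the tool's x, y, z in degrees, a list of three. A call has exactly 5 rows; each row is the pose to reach, as a shift and turn from the pose commanded when the call began, along the tool's axes at that moment; what a row does not reach only later rows make up. A row lasts 1/8 s, in which the tool goes at most 62.5 mm and 10.7 degrees, less where a joint would pass 70% of its speed; a pose out of reach is approached as far as the arm can. A call with a gripper value outside its range is refused whole. "claw" is the opening in per cent of the stroke, from 0 (shut) to 100 (fully open), set as the call begins (left out, the last holds). The fingers move at their own pace and stop on an object; the grip force is fixed at half the most. Time passes only in rows, so rows that repeat a pose let the fingers close, or fill a call up. It gives the time, the measured TCP pose, the force and the opening at its end, in the units of the state.
- manip.state(): the state, without advancing time (a new reading comes with each control period).
- manip.snapshot(name): name is "scene" or "top" or "wrist"; returns (picture, depth): 400x640x3 uint8, red, green, blue; 400x640 float32, m along the optical axis (not along the pixel's ray), 0 where there is no reading.
- manip.calibration(name): a dict with "camera_matrix" (3x3 intrinsics, pixels), "dist_coeffs" ([k1, k2, p1, p2, k3] as OpenCV has them; the pictures are not rectified), "position" and "orientation" of the camera in the world. Camera axes: x right, y up, looking along -z (the intrinsics and any distortion apply to the point x, -y, -z); pixel columns grow to the right and rows downward; lengths in m; the calibration is good to about 2 mm. A picture is of the moment at which its call begins: read the wrist's pose just before it. calibration takes no time and is no camera call; for the wrist camera it gives the pose at the moment of the call.
- manip.close_job(): hands the job in, once; it reports no verdict.
The state is a dict: "clock": time; "joint_pos": joint angles; "qd": joint speeds; "effort": joint torques, N m; "tcp_pos": TCP position; "eef_rot": TCP orientation; "force": force on the tool from outside, world axes, zero at the start; "moment": the same for the moment, N m; "opening": finger opening in m.
Only numpy, scipy, OpenCV 4.12 (cv2) and the standard library are available. Lean on these libraries where they do the work, as an engineer would, in place of code of your own. Each camera call takes 0.05 s, during which the arm holds its last target.

### The job

Squeeze the freshly glued notebook in the small wooden press: swing the red-handled toggle clamp over centre until its rubber pad snaps down and locks on the closed pressing board, let its own spring hold it there for a moment, then swing the clamp fully back. After that raise the pressing board by its steel bar handle to 45 degrees from its closed position and hold it still there so that the cover can be looked at; the board falls shut if let go, so finish while still holding the handle. Leave the notebook, the glue stick, the stapler and the tape measure where they are.

Things in the scene. Friction and masses are not known exactly. Their poses are not given: they have to be found in the camera images.
- press: Brown wooden base of the press, fixed to the worktop: 210 (x) x 310 (y) mm, top 18 mm above the worktop. Origin on the worktop under the middle of the pressing board; x points to the hinge (far) side, y to the left, z up; the clamp stands on the right (-y) side.
- board_angle (a joint): Opening angle of the pale plywood pressing board (174 x 216 x 10 mm, about 0.42 kg with its handle) about its hinge along the press's y at the far edge: 0 closed and level on the notebook, growing as the near edge rises, 1.3 at most; it falls shut by its weight from any angle.
- board_hinge (a point): Point on the board's hinge axis, at the middle of its width, 26 mm above the worktop, level with the board's underside. Fixed in the press.
- bar_grip (a point): Middle of the steel bar handle on the board (round bar about 10 mm thick and 90 mm long, parallel to the hinge, standing 35 mm off the board's upper face with a free gap beneath). Board closed, it lies 145 mm nearer the robot (press -x) than the hinge axis and 45 mm above it; it swings with the board.
- board: The pressing board with its bar handle; origin on the hinge axis, same point as board_hinge; turned as the press when closed, turning with the board.
- clamp_angle (a joint): Angle of the toggle clamp's one-piece steel arm and red-gripped handle about its pivot, along the press's x: 0 swung fully back (arm upright, handle shank out to the right and 15 degrees above level), about 1.4 locked (arm level, pad on the board, shank almost upright). It turns about the press's -x axis. A spring drives it to whichever end is nearer, dead centre at 0.7: about 3 N at the grip near either end.
- clamp_pivot (a point): Point on the clamp's pivot axis in the plane of its shank and arm, 48 mm above the worktop, 145 mm to the right of the board's middle.
- clamp_grip (a point): Middle of the clamp's red grip: a round bar 12 mm thick and 58 mm long, parallel to the pivot, cranked off the steel shank towards the robot (press -x). The shank is 80 mm long from pivot to grip; this point lies 36 mm to the press -x side of it, the grip's end 28 mm further. Swings with the clamp round the pivot axis.
- clamp: The clamp's arm, handle and pad; origin at the pivot. The rubber pad, 16 mm in diameter, is at the end of the 55 mm arm.
- notebook_mid (a point): Middle of the red spiral notebook (210 x 151 x 12 mm) lying loose under the pressing board.
- glue_mid (a point): Middle of the loose white and orange glue stick, 28 mm diameter, 92 mm tall, standing to the left of the press.
- stapler_mid (a point): Middle of the loose red desk stapler, 150 x 34 x 41 mm, to the left of the press.
- tape_mid (a point): Middle of the loose yellow tape measure, 32 x 74 x 60 mm, behind the press.

How it is judged:
By the outcome, as a careful person would: the job done as asked, in the order asked, and still so for the second after the job is handed in, while the arm keeps its last pose, push and grip.
It also fails if it takes over 56 s, if anything falls off the work surface, if the arm or the gripper's body presses on something with over 40 N, if the wrist force passes 120 N, or if a joint passes its speed limit or range.

## Working session

There is one attempt and no reset: what is moved stays moved. The work goes in short steps, Python scripts to look and compute and a tool call to move; the robot and the scene stay as the last step left them, time stands still between calls to the robot, and variables do not carry over. Pictures are saved under pics/ and viewed, and the job is handed in when it is done.

Besides the shell and the picture viewer there is one more tool, called after "Call:" by a JSON object that holds its "name" and its "arguments". carry_out: Moves the arm, as the interface text tells. Its arguments: {"type":"object","properties":{"deltas":{"type":"array","items":{"type":"object","properties":{"xyz":{"type":"array","items":{"type":"number"}},"twist":{"type":"array","items":{"type":"number"}}}}},"claw":{"type":"number"}},"required":["deltas"]}

```bash
ls; mkdir -p pics
python3 - <<'E'
from workcell import manip
import cv2,numpy as np
print(manip.state(), manip.hold_point_z)
for n in ["scene","top","wrist"]:
    c=manip.calibration(n); print(n,c)
    p,d=manip.snapshot(n); cv2.imwrite(f"pics/{n}0.png",p[:,:,::-1]); np.save(f"pics/{n}0.npy",d); np.save(f"pics/{n}0_cal.npy",c,allow_pickle=True)
E
```

```text
pics
{'clock': 0.0, 'joint_pos': array([-6.70143275e+01,  1.72151710e+01,  8.71802800e+01, -1.09292303e-03,
        7.56692563e+01, -3.81563015e+00]), 'qd': array([ 0.02000916, -0.06249281, -0.02014527, -0.12579806,  0.04052959,
        0.00636696]), 'effort': array([-1.50591990e-03, -5.31821108e+01, -3.52735233e+01,  7.07901525e-02,
        2.45206797e-02, -3.68955239e-05]), 'tcp_pos': array([ 0.24788801, -0.49068085,  0.20489086]), 'eef_rot': array([-1.79935366e+02, -3.24975223e-03,  2.68015719e+01]), 'force': array([-0.24218928, -0.05237125, -0.7416885 ]), 'moment': array([ 0.01590448,  0.03892478, -0.00233463]), 'opening': 0.09387155592892521} 0.0188
scene {'camera_matrix': array([[425.1457781 ,   0.        , 316.28425347],
       [  0.        , 425.1457781 , 200.4314573 ],
       [  0.        ,   0.        ,   1.        ]]), 'dist_coeffs': array([0.03023126, 0.        , 0.        , 0.        , 0.        ]), 'position': array([-0.18907947,  0.58702853,  0.54660732]), 'orientation': array([  63.56942058,    1.06586242, -126.09269583])}
top {'camera_matrix': array([[515.90168554,   0.        , 318.93846501],
       [  0.        , 515.90168554, 195.837543  ],
       [  0.        ,   0.        ,   1.        ]]), 'dist_coeffs': array([-0.05678872,  0.        ,  0.        ,  0.        ,  0.        ]), 'position': array([0.34565135, 0.05534217, 1.30950791]), 'orientation': array([  9.36448759,  -1.19870387, -88.63195308])}
wrist {'camera_matrix': array([[276.13627957,   0.        , 320.41029048],
       [  0.        , 276.13627957, 199.01571703],
       [  0.        ,   0.        ,   1.        ]]), 'dist_coeffs': array([-0.03878176,  0.        ,  0.        ,  0.        ,  0.        ]), 'position': array([ 0.31015773, -0.45940619,  0.38529255]), 'orientation': array([-1.37862038e+01, -3.95762098e-04, -6.32443663e+01])}
```

View pics/scene0.png

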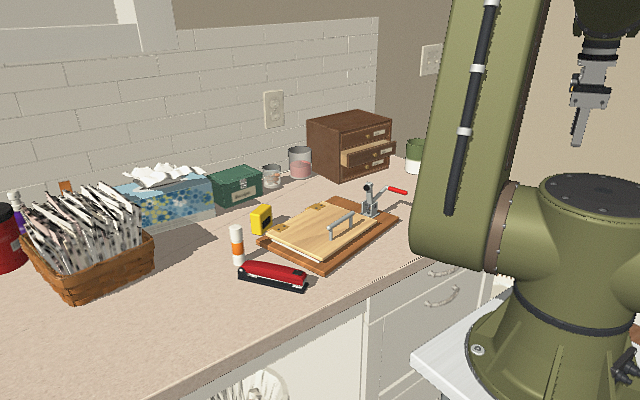

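View pics/top0.png

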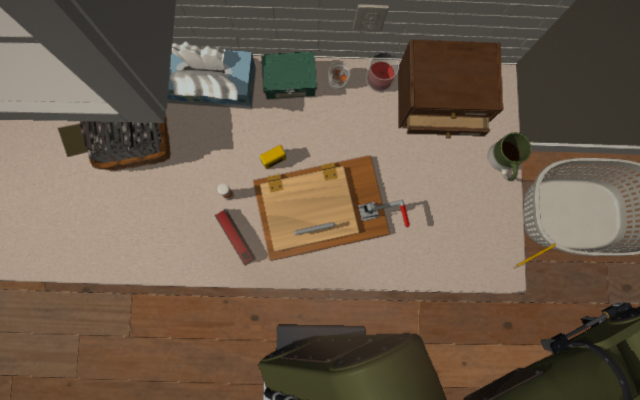

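View pics/wrist0.png

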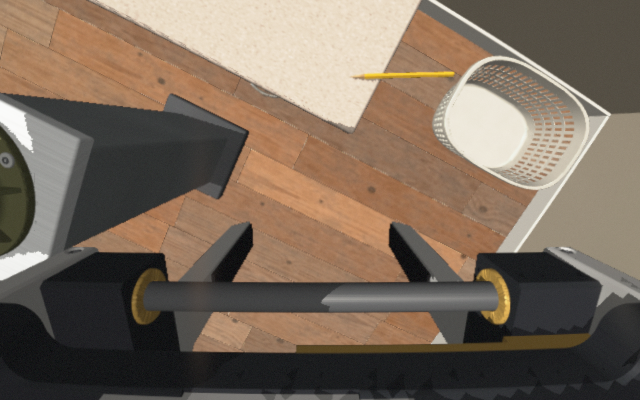

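The top view shows the press at about (255–388, 157–258), the bar handle near (315,229), and the red clamp grip at about (405,214). The clamp is swung back. The stapler is near (235,237), the glue near (224,191) and the tape near (272,156).

```bash
cat > h.py <<'E'
import numpy as np,cv2
from scipy.spatial.transform import Rotation as R
def rays(c,uv):
    uv=np.asarray(uv,float).reshape(-1,1,2)
    n=cv2.undistortPoints(uv,c["camera_matrix"],c["dist_coeffs"])[:,0]
    d=np.c_[n[:,0],-n[:,1],-np.ones(len(n))]
    return c["position"], d@R.from_euler('xyz',c["orientation"],degrees=True).as_matrix().T
def onplane(c,uv,z):
    o,d=rays(c,uv); return o+d*((z-o[2])/d[:,2])[:,None]
def bydepth(c,uv,dep):
    o,d=rays(c,uv); return o+d*np.asarray(dep)[:,None]
def proj(c,P):
    Rm=R.from_euler('xyz',c["orientation"],degrees=True).as_matrix()
    q=(np.asarray(P)-c["position"])@Rm; q=q*[1,-1,-1]
    return cv2.projectPoints(q.reshape(-1,1,3),np.zeros(3),np.zeros(3),c["camera_matrix"],c["dist_coeffs"])[0][:,0]
E
python3 - <<'E'
import cv2
a=cv2.imread('pics/top0.png'); cv2.imwrite('pics/top0c.png',cv2.resize(a[145:270,205:440],None,fx=3.4,fy=3.4,interpolation=cv2.INTER_CUBIC)[:600,:800])
from h import *
c=np.load('pics/top0_cal.npy',allow_pickle=True).item()
h=cv2.cvtColor(a,cv2.COLOR_BGR2HSV)
d=np.load('pics/top0.npy')
uv=np.array([[u,v] for v in range(145,270) for u in range(240,400)])
P=bydepth(c,uv,d[uv[:,1],uv[:,0]])
hv=h[uv[:,1],uv[:,0]]
wood=(hv[:,0]<25)&(hv[:,1]>85)
for lo,hi in [(0.01,0.026),(0.03,0.042)]:
    m=np.zeros(d.shape,np.uint8); s=uv[wood&(P[:,2]>lo)&(P[:,2]<hi)] ; m[s[:,1],s[:,0]]=255
    cs,_=cv2.findContours(m,cv2.RETR_EXTERNAL,cv2.CHAIN_APPROX_NONE); k=max(cs,key=cv2.contourArea)
    q=onplane(c,k[:,0],0.018 if lo<.02 else .036)
    r=cv2.minAreaRect((q[:,:2]*1000).astype(np.float32)); print(cv2.contourArea(k),r, cv2.boxPoints(r).tolist())
red=((hv[:,0]<6)|(hv[:,0]>174))&(hv[:,1]>150)
print(np.median(P[wood],0))
uv=np.array([[u,v] for v in range(190,240) for u in range(395,415)]);hv=h[uv[:,1],uv[:,0]]
red=((hv[:,0]<6)|(hv[:,0]>174))&(hv[:,1]>150)
P=bydepth(c,uv,d[uv[:,1],uv[:,0]])[red]; print(len(P),np.median(P,0),P.min(0),P.max(0), uv[red].mean(0))
E
```

```text
3016.0 ((532.0648803710938, 29.364471435546875), (209.13162231445312, 308.8982238769531), 14.040753364562988) [[393.1519470214844, 153.83026123046875], [468.0943298339844, -145.83914184570312], [670.977783203125, -95.101318359375], [596.035400390625, 204.56808471679688]]
5914.0 ((532.4268798828125, 60.526527404785156), (186.62759399414062, 215.6244659423828), 14.042519569396973) [[415.7419128417969, 142.4750518798828], [468.06146240234375, -66.70567321777344], [649.11181640625, -21.4219970703125], [596.7922973632812, 187.75872802734375]]
[0.53353367 0.04355432 0.03398967]
88 [ 0.5086801  -0.1744071   0.07356758] [ 0.48198459 -0.18293576  0.06660639] [ 0.53297878 -0.16388115  0.0827826 ] [404.44318182 215.18181818]
```

View pics/top0c.png

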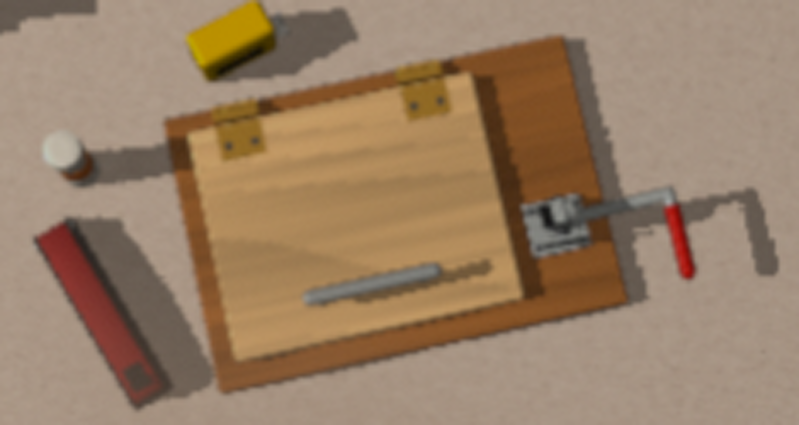

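```bash
python3 - <<'E'
from h import *
a=cv2.imread('pics/top0.png');h=cv2.cvtColor(a,cv2.COLOR_BGR2HSV).astype(int)
c=np.load('pics/top0_cal.npy',allow_pickle=True).item();d=np.load('pics/top0.npy')
yaw=14.04;X=np.array([np.cos(np.radians(yaw)),np.sin(np.radians(yaw)),0]);Y=np.array([-X[1],X[0],0])
near=np.array([.4419,.0379,0]);O=near+.087*X
tp=lambda P:np.c_[(P-O)@X,(P-O)@Y,P[:,2]]*1000
print('origin',O, 'hinge',O+.087*X)
# bar: grey pixels
uv=np.array([[u,v] for v in range(215,245) for u in range(285,345)]);hv=h[uv[:,1],uv[:,0]]
P=bydepth(c,uv,d[uv[:,1],uv[:,0]]);m=(P[:,2]>.055)&(P[:,2]<.1)
print('bar depth',m.sum(),np.median(tp(P[m]),0),tp(P[m]).min(0),tp(P[m]).max(0))
q=onplane(c,uv[m],.073);print('bar plane',np.mean(tp(q),0),np.mean(q,0))
# brass hinges/red grip
def redpts(a,box):
    h=cv2.cvtColor(a,cv2.COLOR_BGR2HSV).astype(int);x0,x1,y0,y1=box
    uv=np.array([[u,v] for v in range(y0,y1) for u in range(x0,x1)]);hv=h[uv[:,1],uv[:,0]]
    return uv[((hv[:,0]<6)|(hv[:,0]>174))&(hv[:,1]>150)]
r=redpts(a,(395,415,190,240));q=onplane(c,r,.0727);t=tp(q);print('grip top',t.mean(0),t.min(0),t.max(0),q.mean(0))
b=cv2.imread('pics/scene0.png');cs=np.load('pics/scene0_cal.npy',allow_pickle=True).item()
r2=redpts(b,(375,412,180,200));print(len(r2),r2.mean(0),r2.min(0),r2.max(0))
# triangulate
o1,d1=rays(c,[r.mean(0)]);o2,d2=rays(cs,[r2.mean(0)])
A=np.c_[d1[0],-d2[0]];s=np.linalg.lstsq(A,o2-o1,rcond=None)[0];p1=o1+s[0]*d1[0];p2=o2+s[1]*d2[0];print('tri',p1,p2,tp(np.array([p1,p2])))
# base centre in press
print(tp(np.array([[.53206,.02936,0.018]])))
# objects
import sys
E
python3 - <<'E'
import cv2
a=cv2.imread('pics/scene0.png'); cv2.imwrite('pics/scene0c.png',cv2.resize(a[170:300,225:420],None,fx=4,fy=4,interpolation=cv2.INTER_CUBIC))
E
```

```text
origin [0.52630101 0.05900613 0.        ] hinge [0.61070203 0.08011227 0.        ]
bar depth 184 [-5.60207600e+01  6.81342590e-02  7.51656856e+01] [-61.24598663 -48.68929968  65.86177437] [-50.2734007   48.52890002  84.88182792]
bar plane [-55.78607572  -0.25414144  73.        ] [0.47224311 0.04522592 0.073     ]
grip top [ -74.04085884 -222.02567122   72.7       ] [-101.0080323  -227.67283141   72.7       ] [ -49.07132521 -216.3184337    72.7       ] [ 0.50833526 -0.17434913  0.0727    ]
80 [397.0625 190.1   ] [388 186] [406 194]
tri [ 0.50872173 -0.17493598  0.06956124] [ 0.5097181  -0.1739935   0.06951724] [[ -73.80830379 -222.68874823   69.56123611]
 [ -72.61305352 -222.01613741   69.51723803]]
[[ -1.60518349 -30.15762778  18.        ]]
```

View pics/scene0c.png

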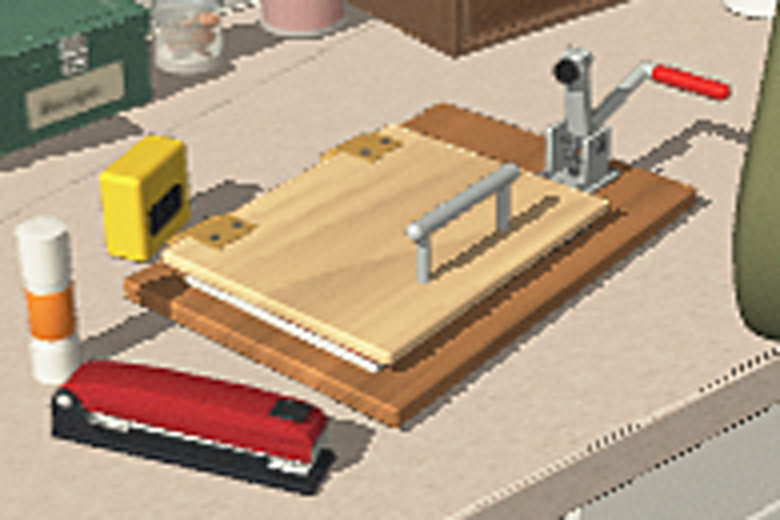

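```bash
cat > plan.py <<'E'
from h import *
import json,os
yaw=14.04;Rp=R.from_euler('z',yaw,degrees=True).as_matrix();O=np.array([.5263,.0590,0])
HP=.0188
def cur():
    if os.path.exists('cmd.json'):
        j=json.load(open('cmd.json'));return np.array(j['p']),np.array(j['R'])
    return np.array([.248,-.491,.205]),R.from_euler('xyz',[180,0,26.8],degrees=True).as_matrix()
def clampR(phi):
    s,c=np.sin(np.radians(phi)),np.cos(np.radians(phi))
    return Rp@np.array([[1,0,0],[0,-c,-s],[0,s,-c]]).T.T if False else Rp@np.column_stack([[1,0,0],[0,-c,-s],[0,s,-c]])
def barR(th): # th: tilt, + = pointing forward (body toward robot)
    s,c=np.sin(np.radians(th)),np.cos(np.radians(th))
    z=np.array([s,0,-c]);x=np.array([0,1,0]);return Rp@np.column_stack([x,np.cross(z,x),z])
def pose(gp_mm,Rw): # grasp point in press frame mm -> TCP pose
    return O+Rp@(np.array(gp_mm)/1000)+Rw[:,2]*HP,Rw
def plan(rows):
    """rows: list of 5k (p,R) ; print 5-row calls, update cmd.json"""
    p0,R0=cur()
    assert len(rows)%5==0
    for k in range(0,len(rows),5):
        out=[];pp,RR=p0,R0
        for p,Rw in rows[k:k+5]:
            d=np.round(R0.T@(p-p0),3);w=np.round(np.degrees(R.from_matrix(R0.T@Rw).as_rotvec()),1)
            out.append({"xyz":(d+0).tolist(),"twist":(w+0).tolist()})
            pn=p0+R0@d;Rn=R0@R.from_rotvec(np.radians(w)).as_matrix()
            st=np.linalg.norm(pn-pp)*1000;an=np.degrees(R.from_matrix(RR.T@Rn).magnitude())
            if st>60 or an>10.5: print('!! step',st,an)
            pp,RR=pn,Rn
        print(json.dumps(out));p0,R0=pp,RR
    json.dump({'p':p0.tolist(),'R':R0.tolist()},open('cmd.json','w'))
def interp(A,B,n,ease=False):
    pa,Ra=A;pb,Rb=B;w=R.from_matrix(Ra.T@Rb).as_rotvec();o=[]
    for i in range(1,n+1):
        s=i/n
        if ease:s=s*s*(3-2*s)
        o.append((pa+(pb-pa)*s,Ra@R.from_rotvec(w*s).as_matrix()))
    return o
def st():
    from workcell import manip
    s=manip.state();p,Rw=cur()
    print('t',s['clock'],'q',np.round(s['joint_pos'],1),'F',np.round(s['force'],1),'open',round(s['opening'],4))
    Rm=R.from_euler('xyz',s['eef_rot'],degrees=True).as_matrix()
    print('tcp',np.round(s['tcp_pos'],4),'cmd',np.round(p,4),'rot err',np.round(np.degrees(R.from_matrix(p is not None and Rw.T@Rm).magnitude()),2))
    print('gp press mm',np.round(Rp.T@(s['tcp_pos']-Rm[:,2]*HP-O)*1000,1))
E
python3 - <<'E'
from plan import *
Rw=clampR(40);a=np.array([0,np.sin(np.radians(40)),-np.cos(np.radians(40))])
B=pose(np.array([-76,-222,69])-a*90,Rw)
print(B[0])
plan(interp(cur(),B,10,True))
E
```

```text
[ 0.51753032 -0.21920492  0.12354236]
[{"xyz": [0.01, -0.003, 0.002], "twist": [1.1, 0.1, 0.3]}, {"xyz": [0.038, -0.013, 0.008], "twist": [4.1, 0.5, 1.3]}, {"xyz": [0.078, -0.026, 0.018], "twist": [8.6, 1.0, 2.6]}, {"xyz": [0.128, -0.043, 0.029], "twist": [14.0, 1.6, 4.3]}, {"xyz": [0.182, -0.061, 0.041], "twist": [19.9, 2.2, 6.1]}]
[{"xyz": [0.051, -0.017, 0.02], "twist": [5.9, 0.7, 1.8]}, {"xyz": [0.098, -0.034, 0.039], "twist": [11.3, 1.3, 3.5]}, {"xyz": [0.137, -0.047, 0.054], "twist": [15.8, 1.8, 4.9]}, {"xyz": [0.163, -0.057, 0.065], "twist": [18.8, 2.1, 5.8]}, {"xyz": [0.173, -0.06, 0.068], "twist": [19.9, 2.3, 6.1]}]
```

Call:
{"name": "carry_out", "arguments": {"deltas": [{"xyz": [0.01,-0.003,0.002],"twist": [1.1,0.1,0.3]},{"xyz": [0.038,-0.013,0.008],"twist": [4.1,0.5,1.3]},{"xyz": [0.078,-0.026,0.018],"twist": [8.6,1.0,2.6]},{"xyz": [0.128,-0.043,0.029],"twist": [14.0,1.6,4.3]},{"xyz": [0.182,-0.061,0.041],"twist": [19.9,2.2,6.1]}], "claw": 45}}

```text
clock: 0.78
tcp_pos: [0.3842, -0.3528, 0.1643]
eef_rot: [-159.8, -1.1, 20.4]
force: [-0.2, 0.3, 0.1]
opening: 0.0478
```

Call:
{"name": "carry_out", "arguments": {"deltas": [{"xyz": [0.051,-0.017,0.02],"twist": [5.9,0.7,1.8]},{"xyz": [0.098,-0.034,0.039],"twist": [11.3,1.3,3.5]},{"xyz": [0.137,-0.047,0.054],"twist": [15.8,1.8,4.9]},{"xyz": [0.163,-0.057,0.065],"twist": [18.8,2.1,5.8]},{"xyz": [0.173,-0.06,0.068],"twist": [19.9,2.3,6.1]}]}}

```text
clock: 1.4
tcp_pos: [0.5185, -0.2176, 0.1233]
eef_rot: [-139.9, 0.1, 14.1]
force: [-0.4, -0.4, 0.4]
opening: 0.0423
```

Run:
```python
from plan import *
from workcell import manip
st()
c=manip.calibration('wrist');p,d=manip.snapshot('wrist');cv2.imwrite('pics/w1.png',p[:,:,::-1])
cc=manip.calibration('scene');p2,d2=manip.snapshot('scene');cv2.imwrite('pics/s1.png',p2[:,:,::-1])
h=cv2.cvtColor(p,cv2.COLOR_RGB2HSV).astype(int)
m=((h[...,0]<6)|(h[...,0]>174))&(h[...,1]>150)&(h[...,2]>60)
v,u=np.nonzero(m);uv=np.c_[u,v];print(len(uv),uv.mean(0),uv.min(0),uv.max(0))
P=bydepth(c,uv,d[v,u]);q=(P-O)@Rp*1000;print(np.median(q,0),q.min(0),q.max(0))
```

```text
t 1.4 q [-37.6  41.7  70.6  23.9 100.3  35.6] F [-0.4 -0.4  0.4] open 0.0423
tcp [ 0.5185 -0.2176  0.1233] cmd [ 0.518  -0.2192  0.1239] rot err 0.2
gp press mm [ -74.6 -278.5  137.7]
1492 [236.25670241 170.29088472] [161 110] [328 234]
[-55.05567292 171.21335457  39.47773489] [ -99.62292895 -381.59729349   18.6032244 ] [ 36.96034128 222.30215073 261.45235438]
```

View pics/w1.png

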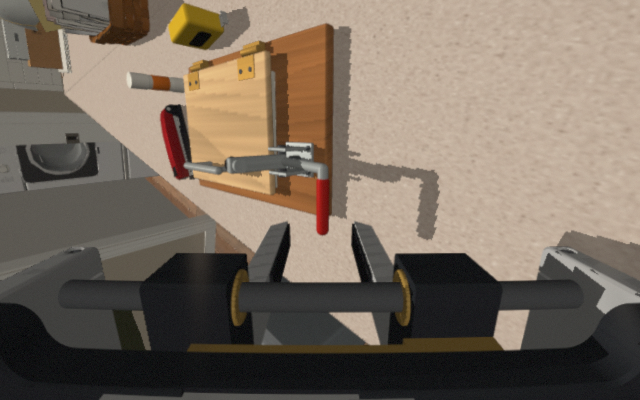

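The wrist view shows the red grip at (322,205), centred between the fingers. The stapler, at (175,140), is well clear, so I'm advancing.

Run:
```python
from plan import *
Rw=clampR(40)
B=pose([-75,-222,69],Rw)
plan(interp(cur(),B,5,True))
```

```text
[{"xyz": [0.0, 0.0, 0.009], "twist": [0.0, 0.0, 0.0]}, {"xyz": [0.0, 0.0, 0.032], "twist": [0.0, 0.0, 0.0]}, {"xyz": [0.0, 0.0, 0.059], "twist": [0.0, 0.0, 0.0]}, {"xyz": [0.0, 0.0, 0.081], "twist": [0.0, 0.0, 0.0]}, {"xyz": [0.0, 0.0, 0.09], "twist": [0.0, 0.0, 0.0]}]
```

Call:
{"name": "carry_out", "arguments": {"deltas": [{"xyz": [0.0,0.0,0.009],"twist": [0.0,0.0,0.0]},{"xyz": [0.0,0.0,0.032],"twist": [0.0,0.0,0.0]},{"xyz": [0.0,0.0,0.059],"twist": [0.0,0.0,0.0]},{"xyz": [0.0,0.0,0.081],"twist": [0.0,0.0,0.0]},{"xyz": [0.0,0.0,0.09],"twist": [0.0,0.0,0.0]}]}}

```text
clock: 2.12
tcp_pos: [0.5032, -0.1627, 0.055]
eef_rot: [-140.0, -0.0, 14.0]
force: [-0.2, -0.3, -0.1]
opening: 0.0425
```

Run:
```python
from plan import *
from workcell import manip
st()
c=manip.calibration('wrist');p,d=manip.snapshot('wrist');cv2.imwrite('pics/w2.png',p[:,:,::-1])
```

```text
t 2.125 q [-34.6  41.7  80.9  25.2  89.6  33.8] F [-0.2 -0.3 -0.1] open 0.0425
tcp [ 0.5032 -0.1627  0.055 ] cmd [ 0.504  -0.1631  0.055 ] rot err 0.03
gp press mm [ -76.2 -221.5   69.4]
```

View pics/w2.png

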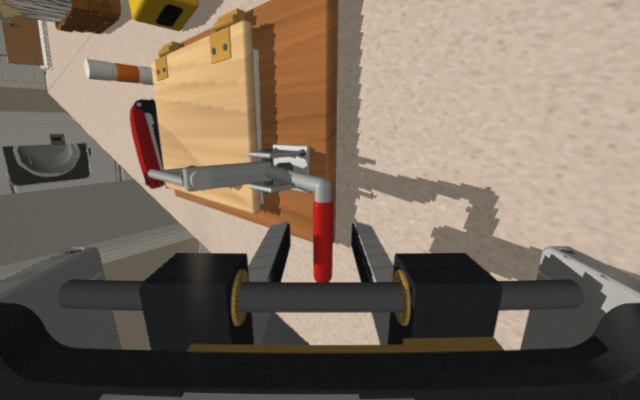

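```bash
cat >> plan.py <<'E'
def gripat(psi,r=80,x=-75):
    b=np.radians(15+psi);return [x,-145-r*np.cos(b),48+r*np.sin(b)]
E
python3 - <<'E'
from plan import *
Rw=clampR(40)
ps=[0,0,0,1.5,4.5]+list(np.round(4.5+(76-4.5)*np.arange(1,16)/15,1))
plan([pose(gripat(a),Rw) for a in ps])
E
```

```text
[{"xyz": [0.0, 0.001, 0.0], "twist": [0.0, 0.0, 0.0]}, {"xyz": [0.0, 0.001, 0.0], "twist": [0.0, 0.0, 0.0]}, {"xyz": [0.0, 0.001, 0.0], "twist": [0.0, 0.0, 0.0]}, {"xyz": [0.0, -0.001, -0.001], "twist": [0.0, 0.0, 0.0]}, {"xyz": [0.0, -0.005, -0.003], "twist": [0.0, 0.0, 0.0]}]
[{"xyz": [0.0, -0.006, -0.003], "twist": [0.0, 0.0, 0.0]}, {"xyz": [0.0, -0.012, -0.006], "twist": [0.0, 0.0, 0.0]}, {"xyz": [0.001, -0.018, -0.008], "twist": [0.0, 0.0, 0.0]}, {"xyz": [0.001, -0.025, -0.009], "twist": [0.0, 0.0, 0.0]}, {"xyz": [0.001, -0.031, -0.011], "twist": [0.0, 0.0, 0.0]}]
[{"xyz": [0.0, -0.007, 0.0], "twist": [0.0, 0.0, 0.0]}, {"xyz": [0.0, -0.013, 0.0], "twist": [0.0, 0.0, 0.0]}, {"xyz": [0.0, -0.02, 0.001], "twist": [0.0, 0.0, 0.0]}, {"xyz": [0.0, -0.027, 0.002], "twist": [0.0, 0.0, 0.0]}, {"xyz": [0.0, -0.033, 0.003], "twist": [0.0, 0.0, 0.0]}]
[{"xyz": [0.0, -0.006, 0.003], "twist": [0.0, 0.0, 0.0]}, {"xyz": [0.0, -0.012, 0.005], "twist": [0.0, 0.0, 0.0]}, {"xyz": [0.0, -0.018, 0.009], "twist": [0.0, 0.0, 0.0]}, {"xyz": [0.0, -0.024, 0.012], "twist": [0.0, 0.0, 0.0]}, {"xyz": [0.0, -0.029, 0.017], "twist": [0.0, 0.0, 0.0]}]
```

Call:
{"name": "carry_out", "arguments": {"deltas": [{"xyz": [0.0,0.001,0.0],"twist": [0.0,0.0,0.0]},{"xyz": [0.0,0.001,0.0],"twist": [0.0,0.0,0.0]},{"xyz": [0.0,0.001,0.0],"twist": [0.0,0.0,0.0]},{"xyz": [0.0,-0.001,-0.001],"twist": [0.0,0.0,0.0]},{"xyz": [0.0,-0.005,-0.003],"twist": [0.0,0.0,0.0]}], "claw": 17}}

```text
clock: 2.8
tcp_pos: [0.5037, -0.1619, 0.0609]
eef_rot: [-140.1, -0.1, 14.0]
force: [0.9, -8.5, -1.7]
opening: 0.0162
```

Call:
{"name": "carry_out", "arguments": {"deltas": [{"xyz": [0.0,-0.006,-0.003],"twist": [0.0,0.0,0.0]},{"xyz": [0.0,-0.012,-0.006],"twist": [0.0,0.0,0.0]},{"xyz": [0.001,-0.018,-0.008],"twist": [0.0,0.0,0.0]},{"xyz": [0.001,-0.025,-0.009],"twist": [0.0,0.0,0.0]},{"xyz": [0.001,-0.031,-0.011],"twist": [0.0,0.0,0.0]}]}}

```text
clock: 3.42
tcp_pos: [0.5006, -0.1449, 0.0897]
eef_rot: [-140.1, -0.1, 14.0]
force: [0.5, -2.0, -1.8]
opening: 0.0159
```

Run:
```python
from plan import *
from workcell import manip
st()
p2,d2=manip.snapshot('scene');cv2.imwrite('pics/s2.png',cv2.resize(p2[120:300,220:480,::-1],None,fx=3,fy=3))
```

```text
t 3.425 q [-33.4  37.6  82.5  25.8  91.3  35.8] F [ 0.5 -2.  -1.8] open 0.0159
tcp [ 0.5006 -0.1449  0.0897] cmd [ 0.4858 -0.0862  0.1133] rot err 0.06
gp press mm [ -74.4 -203.6  104.2]
```

View pics/s2.png

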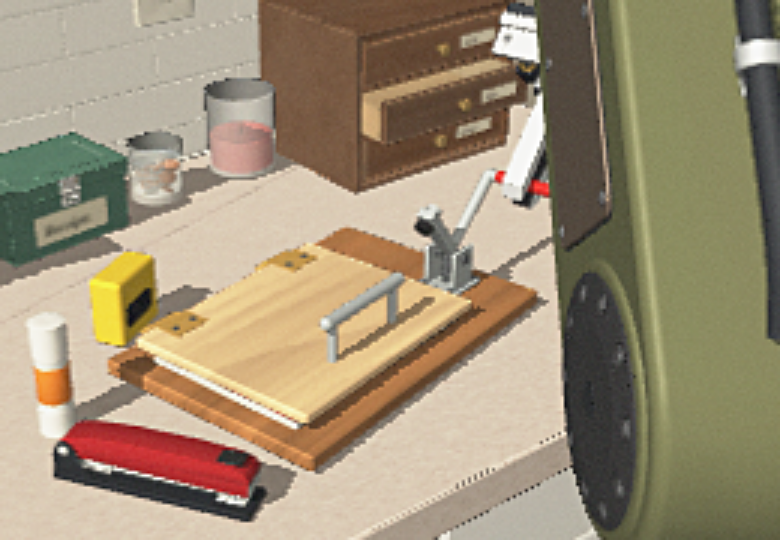

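The scene view shows the clamp arm at (437,230) tilting toward the board, with the red grip held in the fingers at (520,183). The forces are small, so I'm carrying on.

Call:
{"name": "carry_out", "arguments": {"deltas": [{"xyz": [0.0,-0.007,0.0],"twist": [0.0,0.0,0.0]},{"xyz": [0.0,-0.013,0.0],"twist": [0.0,0.0,0.0]},{"xyz": [0.0,-0.02,0.001],"twist": [0.0,0.0,0.0]},{"xyz": [0.0,-0.027,0.002],"twist": [0.0,0.0,0.0]},{"xyz": [0.0,-0.033,0.003],"twist": [0.0,0.0,0.0]}]}}

```text
clock: 4.1
tcp_pos: [0.4936, -0.1176, 0.1084]
eef_rot: [-140.0, -0.0, 14.1]
force: [-0.0, 0.9, -0.5]
opening: 0.0163
```

Call:
{"name": "carry_out", "arguments": {"deltas": [{"xyz": [0.0,-0.006,0.003],"twist": [0.0,0.0,0.0]},{"xyz": [0.0,-0.012,0.005],"twist": [0.0,0.0,0.0]},{"xyz": [0.0,-0.018,0.009],"twist": [0.0,0.0,0.0]},{"xyz": [0.0,-0.024,0.012],"twist": [0.0,0.0,0.0]},{"xyz": [0.0,-0.029,0.017],"twist": [0.0,0.0,0.0]}]}}

```text
clock: 4.72
tcp_pos: [0.4856, -0.0856, 0.1139]
eef_rot: [-140.0, -0.1, 14.0]
force: [-0.5, 2.4, 1.5]
opening: 0.0161
```

Run:
```python
from plan import *
from workcell import manip
st()
p2,d2=manip.snapshot('scene');cv2.imwrite('pics/s3.png',cv2.resize(p2[120:300,220:480,::-1],None,fx=3,fy=3))
```

```text
t 4.725 q [-29.3  31.2  89.3  27.9  89.4  38.7] F [-0.5  2.4  1.5] open 0.0161
tcp [ 0.4856 -0.0856  0.1139] cmd [ 0.4858 -0.0862  0.1133] rot err 0.01
gp press mm [ -74.5 -142.5  128.3]
```

View pics/s3.png

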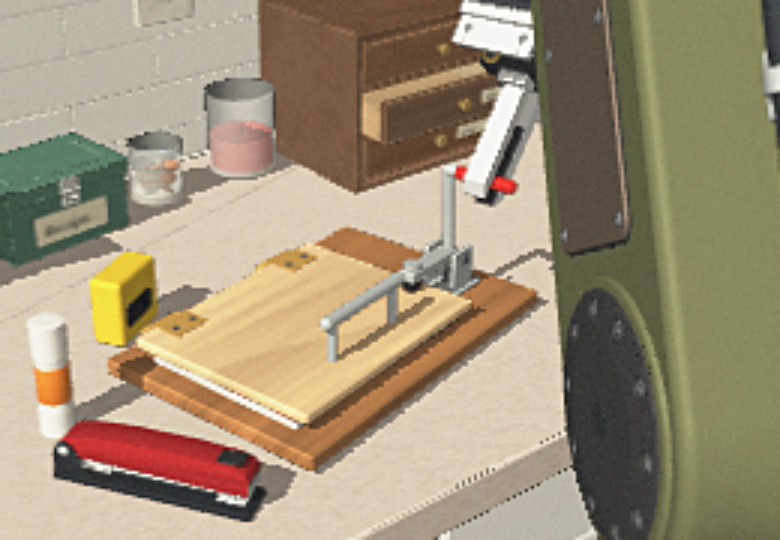

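The arm is almost level with the pad at (412,287), near the board. I'm opening the fingers so the spring snaps and holds it on its own.

Call:
{"name": "carry_out", "arguments": {"deltas": [{"xyz": [0,0,0],"twist": [0,0,0]},{"xyz": [0,0,0],"twist": [0,0,0]},{"xyz": [0,0,0],"twist": [0,0,0]},{"xyz": [0,0,0],"twist": [0,0,0]},{"xyz": [0,0,0],"twist": [0,0,0]}], "claw": 50}}

```text
clock: 5.4
tcp_pos: [0.4858, -0.0862, 0.1137]
eef_rot: [-140.0, -0.1, 14.0]
force: [1.0, -0.1, 0.8]
opening: 0.0467
```

Call:
{"name": "carry_out", "arguments": {"deltas": [{"xyz": [0,0,0],"twist": [0,0,0]},{"xyz": [0,0,0],"twist": [0,0,0]},{"xyz": [0,0,0],"twist": [0,0,0]},{"xyz": [0,0,0],"twist": [0,0,0]},{"xyz": [0,0,0],"twist": [0,0,0]}]}}

```text
clock: 6.02
tcp_pos: [0.4858, -0.0861, 0.1138]
eef_rot: [-140.0, -0.1, 14.0]
force: [0.0, 1.0, 0.3]
opening: 0.0469
```

Run:
```python
from plan import *
from workcell import manip
st()
p2,d2=manip.snapshot('scene');cv2.imwrite('pics/s4.png',cv2.resize(p2[150:250,320:420,::-1],None,fx=6,fy=6))
p,d=manip.snapshot('wrist');cv2.imwrite('pics/w4.png',p[:,:,::-1])
```

```text
t 6.025 q [-29.4  31.3  89.3  27.9  89.4  38.7] F [0.  1.  0.3] open 0.0469
tcp [ 0.4858 -0.0861  0.1138] cmd [ 0.4858 -0.0862  0.1133] rot err 0.0
gp press mm [ -74.6 -143.   128.2]
```

View pics/s4.png

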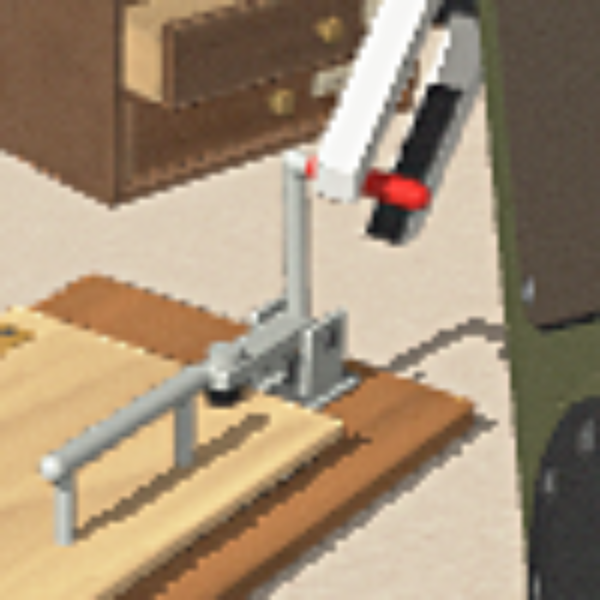

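View pics/w4.png

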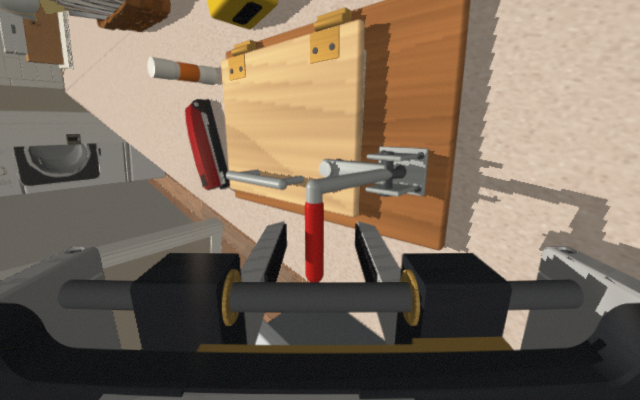

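The scene crop shows the pad down on the board at (222,395) and the shank upright. The wrist view shows the grip hanging free at (314,240) between the open fingers. I'll check the angle by projecting the expected grip positions.

Run:
```python
from plan import *
from workcell import manip
b=cv2.imread('pics/w4.png');h=cv2.cvtColor(b,cv2.COLOR_BGR2HSV).astype(int)
m=((h[...,0]<6)|(h[...,0]>174))&(h[...,1]>150);m[:, :290]=0;m[:,340:]=0;m[:205]=0;m[285:]=0
v,u=np.nonzero(m);print('obs rows215-260', [ (r,u[v==r].mean().round(1)) for r in (215,230,250,265) ])
c=manip.calibration('wrist')
for ps in (60,70,76,80,82,84):
    g=np.array([gripat(ps,x=x) for x in (-50,-74,-100)])/1000
    print(ps,proj(c,O+g@Rp.T).round(1).tolist())
```

```text
obs rows215-260 [(215, np.float64(313.5)), (230, np.float64(313.5)), (250, np.float64(314.0)), (265, np.float64(314.0))]
60 [[355.9, 214.0], [354.6, 253.3], [353.2, 292.7]]
70 [[333.8, 210.5], [333.3, 248.4], [332.8, 286.5]]
76 [[322.5, 208.2], [322.4, 245.1], [322.3, 282.2]]
80 [[315.9, 206.5], [316.0, 242.7], [316.1, 279.2]]
82 [[312.8, 205.6], [313.0, 241.5], [313.3, 277.6]]
84 [[309.9, 204.8], [310.3, 240.3], [310.6, 276.1]]
```

The grip reads about 81°, so the clamp is locked (nominal 80.2°). I'll hold a little longer, then cage the grip and swing back.

Run:
```python
from plan import *
Rw=clampR(40)
ps=[78,80,80,80,80]+list(np.round(80-(80-3)*np.arange(1,16)/15,1))
plan([pose(gripat(a),Rw) for a in ps])
```

```text
[{"xyz": [0.0, -0.002, 0.001], "twist": [0.0, 0.0, 0.0]}, {"xyz": [0.0, -0.004, 0.003], "twist": [0.0, 0.0, 0.0]}, {"xyz": [0.0, -0.004, 0.003], "twist": [0.0, 0.0, 0.0]}, {"xyz": [0.0, -0.004, 0.003], "twist": [0.0, 0.0, 0.0]}, {"xyz": [0.0, -0.004, 0.003], "twist": [0.0, 0.0, 0.0]}]
[{"xyz": [0.0, 0.005, -0.004], "twist": [0.0, 0.0, 0.0]}, {"xyz": [0.0, 0.011, -0.009], "twist": [0.0, 0.0, 0.0]}, {"xyz": [0.0, 0.017, -0.013], "twist": [0.0, 0.0, 0.0]}, {"xyz": [0.0, 0.023, -0.016], "twist": [0.0, 0.0, 0.0]}, {"xyz": [0.0, 0.03, -0.019], "twist": [0.0, 0.0, 0.0]}]
[{"xyz": [0.0, 0.007, -0.002], "twist": [0.0, 0.0, 0.0]}, {"xyz": [0.0, 0.014, -0.003], "twist": [0.0, 0.0, 0.0]}, {"xyz": [0.0, 0.021, -0.004], "twist": [0.0, 0.0, 0.0]}, {"xyz": [0.0, 0.028, -0.004], "twist": [0.0, 0.0, 0.0]}, {"xyz": [0.0, 0.035, -0.004], "twist": [0.0, 0.0, 0.0]}]
[{"xyz": [0.0, 0.008, 0.002], "twist": [0.0, 0.0, 0.0]}, {"xyz": [0.0, 0.015, 0.003], "twist": [0.0, 0.0, 0.0]}, {"xyz": [-0.001, 0.021, 0.006], "twist": [0.0, 0.0, 0.0]}, {"xyz": [-0.001, 0.028, 0.009], "twist": [0.0, 0.0, 0.0]}, {"xyz": [-0.001, 0.034, 0.012], "twist": [0.0, 0.0, 0.0]}]
```

Call:
{"name": "carry_out", "arguments": {"deltas": [{"xyz": [0,0,0],"twist": [0,0,0]},{"xyz": [0,0,0],"twist": [0,0,0]},{"xyz": [0,0,0],"twist": [0,0,0]},{"xyz": [0,0,0],"twist": [0,0,0]},{"xyz": [0,0,0],"twist": [0,0,0]}]}}

```text
clock: 6.75
tcp_pos: [0.4858, -0.0861, 0.1138]
eef_rot: [-140.0, -0.0, 14.0]
force: [-0.3, -0.4, -0.8]
opening: 0.047
```

Call:
{"name": "carry_out", "arguments": {"deltas": [{"xyz": [0.0,-0.002,0.001],"twist": [0.0,0.0,0.0]},{"xyz": [0.0,-0.004,0.003],"twist": [0.0,0.0,0.0]},{"xyz": [0.0,-0.004,0.003],"twist": [0.0,0.0,0.0]},{"xyz": [0.0,-0.004,0.003],"twist": [0.0,0.0,0.0]},{"xyz": [0.0,-0.004,0.003],"twist": [0.0,0.0,0.0]}], "claw": 17}}

```text
clock: 7.38
tcp_pos: [0.4846, -0.0813, 0.114]
eef_rot: [-140.0, -0.1, 14.0]
force: [-0.5, -0.3, -1.5]
opening: 0.0158
```

Call:
{"name": "carry_out", "arguments": {"deltas": [{"xyz": [0.0,0.005,-0.004],"twist": [0.0,0.0,0.0]},{"xyz": [0.0,0.011,-0.009],"twist": [0.0,0.0,0.0]},{"xyz": [0.0,0.017,-0.013],"twist": [0.0,0.0,0.0]},{"xyz": [0.0,0.023,-0.016],"twist": [0.0,0.0,0.0]},{"xyz": [0.0,0.03,-0.019],"twist": [0.0,0.0,0.0]}]}}

```text
clock: 8.0
tcp_pos: [0.4935, -0.1159, 0.1101]
eef_rot: [-140.0, -0.1, 14.0]
force: [-0.1, 0.6, 6.4]
opening: 0.016
```

Call:
{"name": "carry_out", "arguments": {"deltas": [{"xyz": [0.0,0.007,-0.002],"twist": [0.0,0.0,0.0]},{"xyz": [0.0,0.014,-0.003],"twist": [0.0,0.0,0.0]},{"xyz": [0.0,0.021,-0.004],"twist": [0.0,0.0,0.0]},{"xyz": [0.0,0.028,-0.004],"twist": [0.0,0.0,0.0]},{"xyz": [0.0,0.035,-0.004],"twist": [0.0,0.0,0.0]}]}}

```text
clock: 8.62
tcp_pos: [0.5002, -0.1443, 0.0893]
eef_rot: [-140.0, -0.0, 14.0]
force: [-0.1, 0.5, -1.4]
opening: 0.0157
```

Call:
{"name": "carry_out", "arguments": {"deltas": [{"xyz": [0.0,0.008,0.002],"twist": [0.0,0.0,0.0]},{"xyz": [0.0,0.015,0.003],"twist": [0.0,0.0,0.0]},{"xyz": [-0.001,0.021,0.006],"twist": [0.0,0.0,0.0]},{"xyz": [-0.001,0.028,0.009],"twist": [0.0,0.0,0.0]},{"xyz": [-0.001,0.034,0.012],"twist": [0.0,0.0,0.0]}]}}

```text
clock: 9.25
tcp_pos: [0.5037, -0.1621, 0.0583]
eef_rot: [-140.0, -0.0, 14.1]
force: [0.5, -1.1, -2.3]
opening: 0.016
```

Call:
{"name": "carry_out", "arguments": {"deltas": [{"xyz": [0,0,0],"twist": [0,0,0]},{"xyz": [0,0,0],"twist": [0,0,0]},{"xyz": [0,0,0],"twist": [0,0,0]},{"xyz": [0,0,0],"twist": [0,0,0]},{"xyz": [0,0,0],"twist": [0,0,0]}], "claw": 50}}

```text
clock: 9.88
tcp_pos: [0.5038, -0.1619, 0.059]
eef_rot: [-140.0, -0.1, 14.0]
force: [0.2, -0.1, 0.7]
opening: 0.0471
```

Run:
```python
from plan import *
from workcell import manip
st()
c=manip.calibration('wrist')
p2,d2=manip.snapshot('scene');cv2.imwrite('pics/s5.png',cv2.resize(p2[150:250,320:460,::-1],None,fx=5,fy=5))
p,d=manip.snapshot('wrist');cv2.imwrite('pics/w5.png',p[:,:,::-1])
for ps in (0,2,4,8):
    g=np.array([gripat(ps,x=x) for x in (-50,-74,-100)])/1000
    print(ps,proj(c,O+g@Rp.T).round(1).tolist())
```

```text
t 9.875 q [-34.5  41.4  80.9  25.2  89.9  34. ] F [ 0.2 -0.1  0.7] open 0.0471
tcp [ 0.5038 -0.1619  0.059 ] cmd [ 0.5038 -0.1621  0.0584] rot err 0.01
gp press mm [ -75.5 -221.    73.4]
0 [[328.1, 205.4], [327.8, 241.9], [327.5, 278.6]]
2 [[324.4, 206.1], [324.2, 242.8], [324.1, 279.8]]
4 [[320.5, 206.7], [320.5, 243.7], [320.4, 281.0]]
8 [[312.3, 207.9], [312.6, 245.5], [312.8, 283.2]]
```

View pics/s5.png

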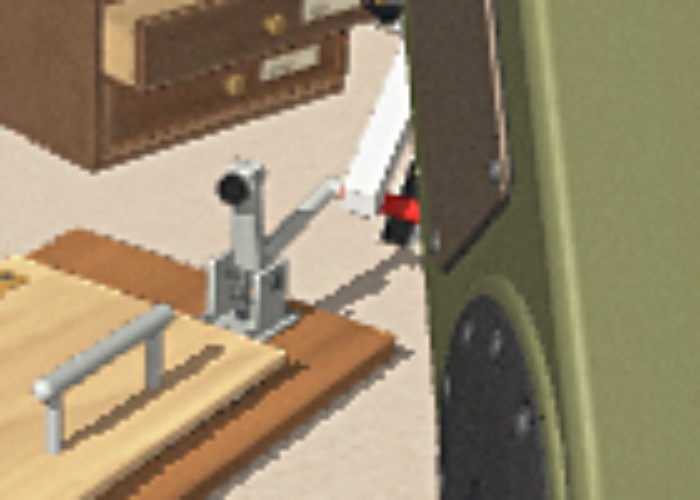

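View pics/w5.png

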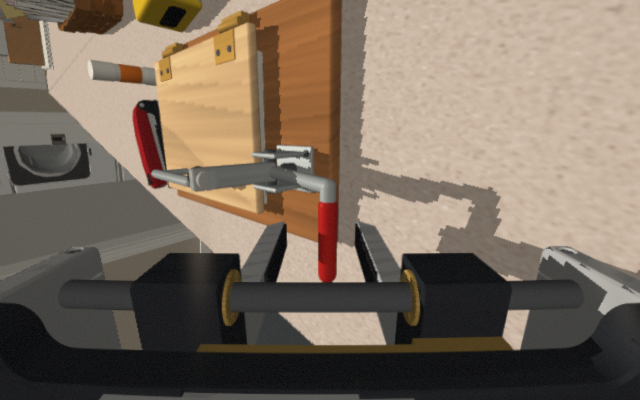

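The clamp is fully back: the grip projects at column 327.5, which matches 0°, and the arm is upright at (243,215) in the crop. I'm retreating and moving above the bar handle.

Run:
```python
from plan import *
Rw=clampR(40);a=np.array([0,np.sin(np.radians(40)),-np.cos(np.radians(40))])
A=pose(np.array([-75,-222,72])-a*100,Rw)
t=np.radians(18);b=np.array([np.sin(t),0,-np.cos(t)])
B=pose(np.array([-56,0,73])-b*100,barR(18))
r=interp(cur(),A,5,True); r+=interp(A,B,15,True)
print(B[0]);plan(r)
```

```text
[0.44763032 0.0393271  0.15022579]
[{"xyz": [0.0, 0.0, -0.01], "twist": [0.0, 0.0, 0.0]}, {"xyz": [0.0, 0.0, -0.035], "twist": [0.0, 0.0, 0.0]}, {"xyz": [0.0, 0.001, -0.065], "twist": [0.0, 0.0, 0.0]}, {"xyz": [0.0, 0.001, -0.09], "twist": [0.0, 0.0, 0.0]}, {"xyz": [0.001, 0.001, -0.1], "twist": [0.0, 0.0, 0.0]}]
[{"xyz": [-0.001, -0.003, 0.002], "twist": [-0.5, -0.3, -1.1]}, {"xyz": [-0.001, -0.01, 0.008], "twist": [-2.2, -0.9, -4.4]}, {"xyz": [-0.001, -0.023, 0.017], "twist": [-4.7, -1.9, -9.5]}, {"xyz": [-0.002, -0.038, 0.029], "twist": [-7.9, -3.2, -16.0]}, {"xyz": [-0.002, -0.057, 0.043], "twist": [-11.7, -4.6, -23.7]}]
[{"xyz": [0.009, -0.021, 0.01], "twist": [-4.2, -1.7, -8.5]}, {"xyz": [0.019, -0.044, 0.021], "twist": [-8.6, -3.4, -17.5]}, {"xyz": [0.029, -0.067, 0.032], "twist": [-13.1, -5.2, -26.6]}, {"xyz": [0.039, -0.089, 0.044], "twist": [-17.5, -6.9, -35.6]}, {"xyz": [0.048, -0.11, 0.054], "twist": [-21.7, -8.6, -44.1]}]
[{"xyz": [0.021, -0.01, 0.001], "twist": [-3.8, -1.5, -7.6]}, {"xyz": [0.039, -0.017, 0.002], "twist": [-7.0, -2.8, -14.2]}, {"xyz": [0.053, -0.024, 0.003], "twist": [-9.5, -3.8, -19.2]}, {"xyz": [0.062, -0.028, 0.004], "twist": [-11.1, -4.4, -22.5]}, {"xyz": [0.065, -0.029, 0.004], "twist": [-11.7, -4.6, -23.7]}]
```

Call:
{"name": "carry_out", "arguments": {"deltas": [{"xyz": [0.0,0.0,-0.01],"twist": [0.0,0.0,0.0]},{"xyz": [0.0,0.0,-0.035],"twist": [0.0,0.0,0.0]},{"xyz": [0.0,0.001,-0.065],"twist": [0.0,0.0,0.0]},{"xyz": [0.0,0.001,-0.09],"twist": [0.0,0.0,0.0]},{"xyz": [0.001,0.001,-0.1],"twist": [0.0,0.0,0.0]}]}}

```text
clock: 10.6
tcp_pos: [0.5208, -0.226, 0.1361]
eef_rot: [-140.1, -0.1, 14.0]
force: [-0.4, 0.9, 0.2]
opening: 0.0467
```

Call:
{"name": "carry_out", "arguments": {"deltas": [{"xyz": [-0.001,-0.003,0.002],"twist": [-0.5,-0.3,-1.1]},{"xyz": [-0.001,-0.01,0.008],"twist": [-2.2,-0.9,-4.4]},{"xyz": [-0.001,-0.023,0.017],"twist": [-4.7,-1.9,-9.5]},{"xyz": [-0.002,-0.038,0.029],"twist": [-7.9,-3.2,-16.0]},{"xyz": [-0.002,-0.057,0.043],"twist": [-11.7,-4.6,-23.7]}], "claw": 34}}

```text
clock: 11.22
tcp_pos: [0.5005, -0.1548, 0.1376]
eef_rot: [-153.8, -9.3, 36.7]
force: [0.0, 0.2, 0.1]
opening: 0.0319
```

Call:
{"name": "carry_out", "arguments": {"deltas": [{"xyz": [0.009,-0.021,0.01],"twist": [-4.2,-1.7,-8.5]},{"xyz": [0.019,-0.044,0.021],"twist": [-8.6,-3.4,-17.5]},{"xyz": [0.029,-0.067,0.032],"twist": [-13.1,-5.2,-26.6]},{"xyz": [0.039,-0.089,0.044],"twist": [-17.5,-6.9,-35.6]},{"xyz": [0.048,-0.11,0.054],"twist": [-21.7,-8.6,-44.1]}]}}

```text
clock: 11.85
tcp_pos: [0.4654, -0.0278, 0.1459]
eef_rot: [175.6, -9.1, 82.1]
force: [1.8, -0.1, 0.9]
opening: 0.032
```

Call:
{"name": "carry_out", "arguments": {"deltas": [{"xyz": [0.021,-0.01,0.001],"twist": [-3.8,-1.5,-7.6]},{"xyz": [0.039,-0.017,0.002],"twist": [-7.0,-2.8,-14.2]},{"xyz": [0.053,-0.024,0.003],"twist": [-9.5,-3.8,-19.2]},{"xyz": [0.062,-0.028,0.004],"twist": [-11.1,-4.4,-22.5]},{"xyz": [0.065,-0.029,0.004],"twist": [-11.7,-4.6,-23.7]}]}}

```text
clock: 12.48
tcp_pos: [0.4466, 0.04, 0.1502]
eef_rot: [162.0, 0.0, 104.2]
force: [0.3, 0.4, 0.2]
opening: 0.0319
```

Call:
{"name": "carry_out", "arguments": {"deltas": [{"xyz": [0,0,0],"twist": [0,0,0]},{"xyz": [0,0,0],"twist": [0,0,0]},{"xyz": [0,0,0],"twist": [0,0,0]},{"xyz": [0,0,0],"twist": [0,0,0]},{"xyz": [0,0,0],"twist": [0,0,0]}]}}

```text
clock: 13.1
tcp_pos: [0.4476, 0.0391, 0.1507]
eef_rot: [162.0, -0.0, 104.0]
force: [-0.0, -0.2, 0.5]
opening: 0.0321
```

Run:
```python
from plan import *
from workcell import manip
st()
c=manip.calibration('wrist')
p,d=manip.snapshot('wrist');cv2.imwrite('pics/w6.png',p[:,:,::-1]);np.save('pics/w6.npy',d)
for x in (-60,-58,-56,-54):
    g=np.array([[x,y,71] for y in (-45,0,45)])/1000
    print(x,proj(c,O+g@Rp.T).round(1).tolist())
m=np.zeros(d.shape,bool)
v,u=np.mgrid[0:400,0:640];uv=np.c_[u.ravel(),v.ravel()];P=((bydepth(c,uv,d.ravel())-O)@Rp*1000)
m=(P[:,0]<-45)&(P[:,0]>-70)&(abs(P[:,1])<42)&(P[:,2]>64)&(P[:,2]<82)
print(m.sum(),np.median(P[m],0),uv[m].mean(0))
p,d=manip.snapshot('top');cv2.imwrite('pics/t6.png',p[:,:,::-1])
```

```text
t 13.1 q [ -2.8  -2.2 118.8   7.1  46.4 -21. ] F [-0.  -0.2  0.5] open 0.0321
tcp [0.4476 0.0391 0.1507] cmd [0.4477 0.0391 0.1503] rot err 0.02
gp press mm [-86.9  -0.2 168.6]
-60 [[314.9, 245.6], [314.7, 203.1], [314.4, 157.0]]
-58 [[316.8, 245.4], [316.6, 202.9], [316.4, 156.9]]
-56 [[318.6, 245.1], [318.5, 202.8], [318.4, 156.9]]
-54 [[320.5, 244.9], [320.5, 202.6], [320.4, 156.8]]
924 [-56.65013836   1.9500545   76.83931816] [319.95887446 202.33333333]
```

View pics/w6.png

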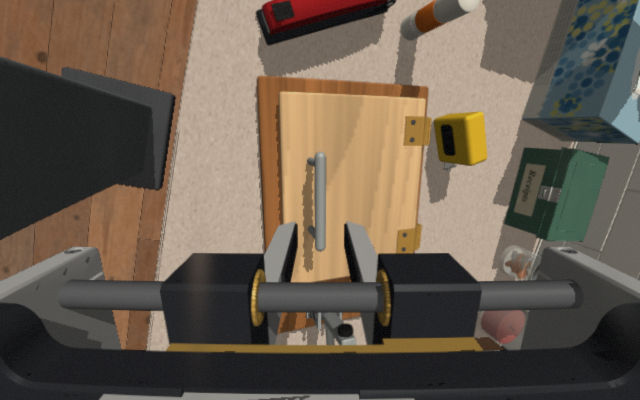

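View pics/t6.png

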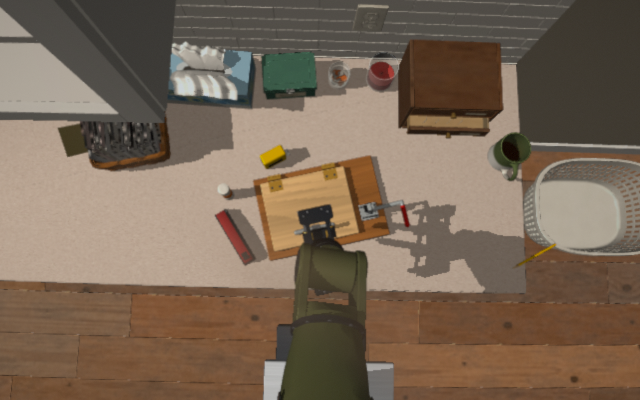

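The wrist view shows the bar at column 320, rows 157–247, centred between the fingers. The top view shows the clamp back and the stapler, glue and tape unmoved. I'm advancing and gripping.

Run:
```python
from plan import *
plan(interp(cur(),pose([-55.5,0,72.5],barR(18)),5,True))
```

```text
[{"xyz": [0.0, 0.0, 0.01], "twist": [0.0, 0.0, 0.0]}, {"xyz": [0.0, 0.0, 0.035], "twist": [0.0, 0.0, 0.0]}, {"xyz": [0.0, 0.0, 0.065], "twist": [0.0, 0.0, 0.0]}, {"xyz": [0.0, 0.0, 0.09], "twist": [0.0, 0.0, 0.0]}, {"xyz": [0.0, 0.0, 0.101], "twist": [0.0, 0.0, 0.0]}]
```

Call:
{"name": "carry_out", "arguments": {"deltas": [{"xyz": [0.0,0.0,0.01],"twist": [0.0,0.0,0.0]},{"xyz": [0.0,0.0,0.035],"twist": [0.0,0.0,0.0]},{"xyz": [0.0,0.0,0.065],"twist": [0.0,0.0,0.0]},{"xyz": [0.0,0.0,0.09],"twist": [0.0,0.0,0.0]},{"xyz": [0.0,0.0,0.101],"twist": [0.0,0.0,0.0]}]}}

```text
clock: 13.82
tcp_pos: [0.4774, 0.0469, 0.053]
eef_rot: [162.2, -0.1, 104.1]
force: [-1.5, 0.1, 0.0]
opening: 0.032
```

Call:
{"name": "carry_out", "arguments": {"deltas": [{"xyz": [0,0,0],"twist": [0,0,0]},{"xyz": [0,0,0],"twist": [0,0,0]},{"xyz": [0,0,0],"twist": [0,0,0]},{"xyz": [0,0,0],"twist": [0,0,0]},{"xyz": [0,0,0],"twist": [0,0,0]}], "claw": 0}}

```text
clock: 14.45
tcp_pos: [0.4773, 0.0466, 0.0551]
eef_rot: [162.1, -0.0, 104.1]
force: [-5.8, -4.1, 2.4]
opening: 0.0099
```

Run:
```python
from plan import *
from workcell import manip
st()
p2,d2=manip.snapshot('scene');cv2.imwrite('pics/s7.png',cv2.resize(p2[150:290,230:430,::-1],None,fx=4,fy=4))
```

```text
t 14.45 q [ -1.5  11.5 119.5   9.   32.  -22.5] F [-5.8 -4.1  2.4] open 0.0099
tcp [0.4773 0.0466 0.0551] cmd [0.4779 0.0467 0.0543] rot err 0.04
gp press mm [-56.4  -0.1  73. ]
```

View pics/s7.png

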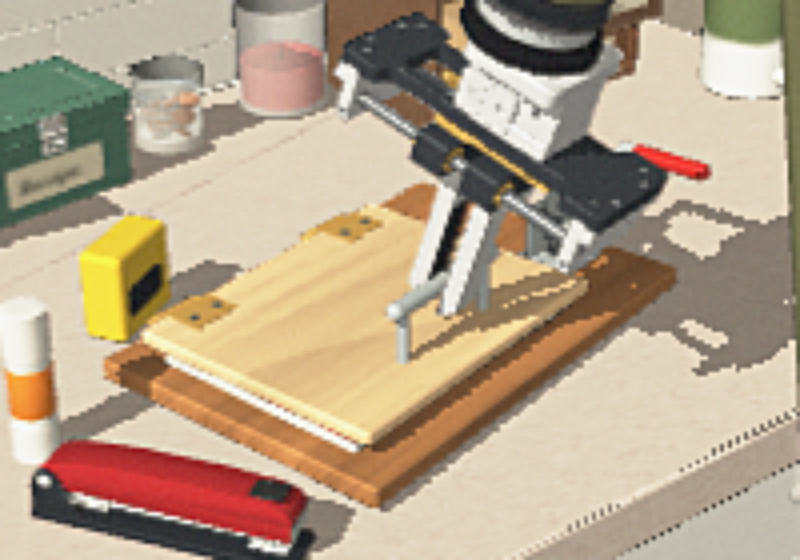

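The bar is gripped (opening 9.9 mm) with both fingers on it at about (455,280). I'm lifting along the arc about the hinge and turning the tool with the board.

```bash
cat >> plan.py <<'E'
def boardpose(th,tilt0=18,hx=88.6,r=(-145,46.3)):
    t=np.radians(th);x,z=r
    # rotate about +y: near edge (-x) rises
    return pose([hx+x*np.cos(t)+z*np.sin(t),0,26-x*np.sin(t)+z*np.cos(t)],barR(tilt0-th))
E
python3 - <<'E'
from plan import *
s=np.arange(1,26)/25;s=s*s*(3-2*s)
plan([boardpose(45*a) for a in s]); print(boardpose(45)[0])
E
```

```text
[{"xyz": [0.0, 0.0, -0.001], "twist": [0.2, 0.0, 0.0]}, {"xyz": [0.0, 0.0, -0.002], "twist": [0.8, 0.0, 0.0]}, {"xyz": [0.0, 0.002, -0.004], "twist": [1.8, 0.0, 0.0]}, {"xyz": [0.0, 0.003, -0.007], "twist": [3.1, 0.0, 0.0]}, {"xyz": [0.0, 0.006, -0.01], "twist": [4.7, 0.0, 0.0]}]
[{"xyz": [0.0, 0.002, -0.004], "twist": [1.8, 0.0, 0.0]}, {"xyz": [0.0, 0.005, -0.008], "twist": [3.9, 0.0, 0.0]}, {"xyz": [0.0, 0.008, -0.013], "twist": [6.2, 0.0, 0.0]}, {"xyz": [0.0, 0.011, -0.018], "twist": [8.6, 0.0, 0.0]}, {"xyz": [0.0, 0.015, -0.023], "twist": [11.1, 0.0, 0.0]}]
[{"xyz": [0.0, 0.004, -0.005], "twist": [2.6, 0.0, 0.0]}, {"xyz": [0.0, 0.007, -0.011], "twist": [5.3, 0.0, 0.0]}, {"xyz": [0.0, 0.011, -0.016], "twist": [8.0, 0.0, 0.0]}, {"xyz": [0.0, 0.016, -0.022], "twist": [10.7, 0.0, 0.0]}, {"xyz": [0.0, 0.02, -0.026], "twist": [13.3, 0.0, 0.0]}]
[{"xyz": [0.0, 0.003, -0.006], "twist": [2.6, 0.0, 0.0]}, {"xyz": [0.0, 0.006, -0.011], "twist": [5.0, 0.0, 0.0]}, {"xyz": [0.0, 0.01, -0.015], "twist": [7.3, 0.0, 0.0]}, {"xyz": [0.0, 0.013, -0.019], "twist": [9.3, 0.0, 0.0]}, {"xyz": [0.0, 0.016, -0.023], "twist": [11.2, 0.0, 0.0]}]
[{"xyz": [0.0, 0.002, -0.003], "twist": [1.6, 0.0, 0.0]}, {"xyz": [0.0, 0.003, -0.006], "twist": [2.9, 0.0, 0.0]}, {"xyz": [0.0, 0.005, -0.008], "twist": [3.9, 0.0, 0.0]}, {"xyz": [0.0, 0.006, -0.009], "twist": [4.5, 0.0, 0.0]}, {"xyz": [0.0, 0.006, -0.01], "twist": [4.7, 0.0, 0.0]}]
[0.53626663 0.06149235 0.1445186 ]
```

Call:
{"name": "carry_out", "arguments": {"deltas": [{"xyz": [0.0,0.0,-0.001],"twist": [0.2,0.0,0.0]},{"xyz": [0.0,0.0,-0.002],"twist": [0.8,0.0,0.0]},{"xyz": [0.0,0.002,-0.004],"twist": [1.8,0.0,0.0]},{"xyz": [0.0,0.003,-0.007],"twist": [3.1,0.0,0.0]},{"xyz": [0.0,0.006,-0.01],"twist": [4.7,0.0,0.0]}]}}

```text
clock: 15.12
tcp_pos: [0.4798, 0.0473, 0.0661]
eef_rot: [166.9, -0.0, 104.1]
force: [-8.4, -4.3, 0.7]
opening: 0.0101
```

Call:
{"name": "carry_out", "arguments": {"deltas": [{"xyz": [0.0,0.002,-0.004],"twist": [1.8,0.0,0.0]},{"xyz": [0.0,0.005,-0.008],"twist": [3.9,0.0,0.0]},{"xyz": [0.0,0.008,-0.013],"twist": [6.2,0.0,0.0]},{"xyz": [0.0,0.011,-0.018],"twist": [8.6,0.0,0.0]},{"xyz": [0.0,0.015,-0.023],"twist": [11.1,0.0,0.0]}]}}

```text
clock: 15.75
tcp_pos: [0.49, 0.0497, 0.0924]
eef_rot: [177.9, 0.0, 104.0]
force: [7.0, 1.0, -8.3]
opening: 0.0096
```

Run:
```python
from plan import *
from workcell import manip
st()
p2,d2=manip.snapshot('scene');cv2.imwrite('pics/s8.png',cv2.resize(p2[150:290,230:430,::-1],None,fx=4,fy=4))
```

```text
t 15.75 q [  1.3  16.3 104.8   0.5  56.9 -13.1] F [ 7.   1.  -8.3] open 0.0096
tcp [0.49   0.0497 0.0924] cmd [0.5365 0.0613 0.1447] rot err 29.14
gp press mm [-38.2  -0.2 111.1]
```

View pics/s8.png

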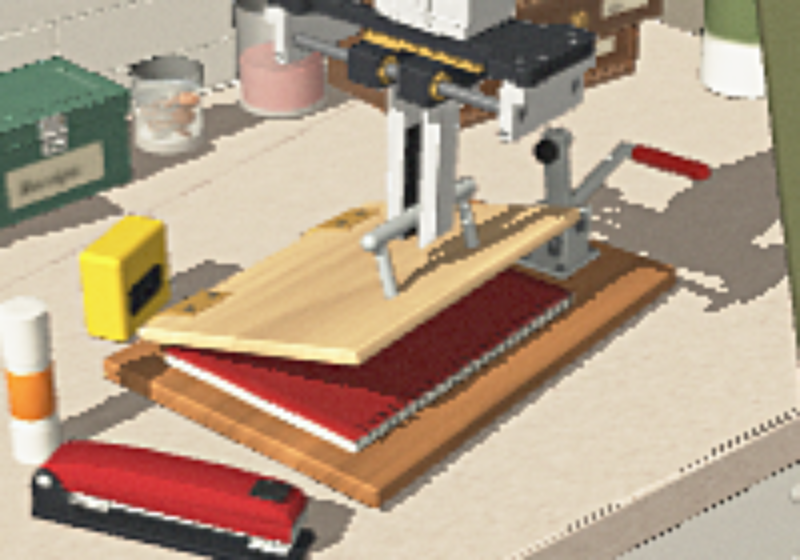

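The board is lifting cleanly. The red notebook cover shows at (400,390), still in place, and the forces are about 11 N. Continuing.

Call:
{"name": "carry_out", "arguments": {"deltas": [{"xyz": [0.0,0.004,-0.005],"twist": [2.6,0.0,0.0]},{"xyz": [0.0,0.007,-0.011],"twist": [5.3,0.0,0.0]},{"xyz": [0.0,0.011,-0.016],"twist": [8.0,0.0,0.0]},{"xyz": [0.0,0.016,-0.022],"twist": [10.7,0.0,0.0]},{"xyz": [0.0,0.02,-0.026],"twist": [13.3,0.0,0.0]}]}}

```text
clock: 16.42
tcp_pos: [0.5075, 0.0541, 0.1191]
eef_rot: [-168.7, 0.0, 104.0]
force: [-6.0, -1.6, 3.6]
opening: 0.0101
```

Call:
{"name": "carry_out", "arguments": {"deltas": [{"xyz": [0.0,0.003,-0.006],"twist": [2.6,0.0,0.0]},{"xyz": [0.0,0.006,-0.011],"twist": [5.0,0.0,0.0]},{"xyz": [0.0,0.01,-0.015],"twist": [7.3,0.0,0.0]},{"xyz": [0.0,0.013,-0.019],"twist": [9.3,0.0,0.0]},{"xyz": [0.0,0.016,-0.023],"twist": [11.2,0.0,0.0]}]}}

```text
clock: 17.05
tcp_pos: [0.5272, 0.059, 0.1386]
eef_rot: [-157.6, 0.0, 104.0]
force: [-2.1, -2.6, 0.9]
opening: 0.0098
```

Call:
{"name": "carry_out", "arguments": {"deltas": [{"xyz": [0.0,0.002,-0.003],"twist": [1.6,0.0,0.0]},{"xyz": [0.0,0.003,-0.006],"twist": [2.9,0.0,0.0]},{"xyz": [0.0,0.005,-0.008],"twist": [3.9,0.0,0.0]},{"xyz": [0.0,0.006,-0.009],"twist": [4.5,0.0,0.0]},{"xyz": [0.0,0.006,-0.01],"twist": [4.7,0.0,0.0]}]}}

```text
clock: 17.68
tcp_pos: [0.5364, 0.0613, 0.1455]
eef_rot: [-152.9, 0.0, 104.1]
force: [-2.3, -2.2, 1.1]
opening: 0.0099
```

Call:
{"name": "carry_out", "arguments": {"deltas": [{"xyz": [0,0,0],"twist": [0,0,0]},{"xyz": [0,0,0],"twist": [0,0,0]},{"xyz": [0,0,0],"twist": [0,0,0]},{"xyz": [0,0,0],"twist": [0,0,0]},{"xyz": [0,0,0],"twist": [0,0,0]}]}}

```text
clock: 18.3
tcp_pos: [0.5364, 0.0613, 0.1454]
eef_rot: [-153.0, 0.0, 104.1]
force: [-4.2, -3.2, 4.8]
opening: 0.01
```

Run:
```python
from plan import *
from workcell import manip
st()
c=manip.calibration('scene');p2,d2=manip.snapshot('scene');cv2.imwrite('pics/s9.png',cv2.resize(p2[120:290,230:430,::-1],None,fx=3.5,fy=3.5));np.save('pics/s9.npy',d2);cv2.imwrite('pics/s9full.png',p2[:,:,::-1])
ct=manip.calibration('top');p,d=manip.snapshot('top');cv2.imwrite('pics/t9.png',p[:,:,::-1]);np.save('pics/t9.npy',d)
# board plane from depth: pale wood pixels
for nm,C,I,D in(('scene',c,p2,d2),('top',ct,p,d)):
    h=cv2.cvtColor(I,cv2.COLOR_RGB2HSV).astype(int)
    m=(h[...,0]>8)&(h[...,0]<25)&(h[...,1]>60)&(D>0)
    v,u=np.nonzero(m);P=(bydepth(C,np.c_[u,v],D[m])-O)@Rp*1000
    k=(P[:,0]>-85)&(P[:,0]<80)&(abs(P[:,1])<100)&(P[:,2]>45)&(P[:,2]<180);P=P[k]
    for it in range(4):
        A=np.c_[P[:,0],P[:,1],np.ones(len(P))];s=np.linalg.lstsq(A,P[:,2],rcond=None)[0];r=P[:,2]-A@s;P=P[abs(r)<max(3,1.5*np.std(r))]
    print(nm,len(P),s,'angle',np.degrees(np.arctan(-s[0])),np.std(r))
```

```text
t 18.3 q [ 4.7 35.9 72.3 -4.3 98.5 -8.9] F [-4.2 -3.2  4.8] open 0.01
tcp [0.5364 0.0613 0.1454] cmd [0.5365 0.0613 0.1447] rot err 0.03
gp press mm [ 18.9  -0.3 162.2]
scene 570 [-1.00096736e+00  1.53615174e-03  1.16485336e+02] angle 45.027699321829346 0.7923237533429451
top 478 [-9.81755342e-01 -1.37360079e-02  1.27702998e+02] angle 44.47253208572546 1.4585132971141745
```

View pics/s9.png

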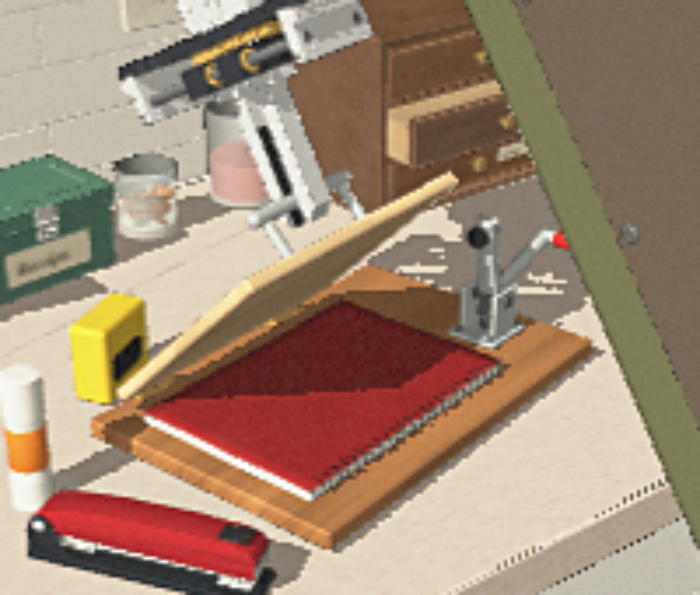

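View pics/t9.png

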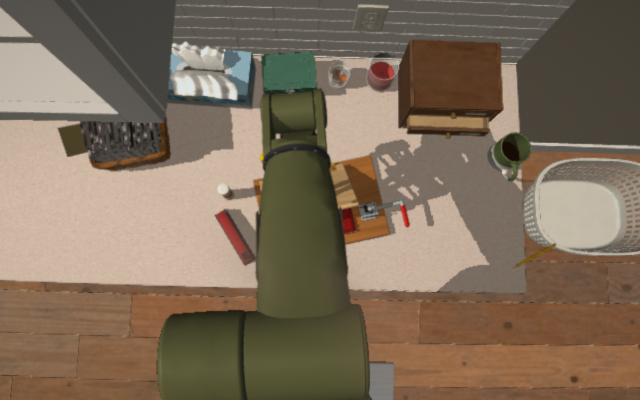

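All the checks agree on about 45°. The board is still and gripped, and the clamp is back. Handing in.

Run:
```python
from workcell import manip
print(manip.close_job()); s=manip.state();print(s['clock'],s['tcp_pos'],s['opening'],s['force'])
```

```text
the job is handed in; nothing more can be done
None
the job is handed in; nothing more can be done
```

The notebook was pressed, the clamp is fully back, and the arm is holding the board open at about 45° by its handle. I handed in at about 18 s.

- **Clamp:** I swung it over centre and opened the fingers. The spring held it locked on its own for about 1.9 s, at about 81° in the wrist view against about 80° nominal. I then swung it back and let go, and it settled at about 0°.
- **Board:** The fit to the scene view's depth image gave 45.0°, and the tool positions gave 44.9°. The top view gave 44.5°, but the arm hid most of the board there and its fit was noisier. The grip was steady at 10 mm opening.
- **Loose items:** In the last pictures the notebook, glue stick, stapler and tape measure looked unmoved. I judged this by eye and did not measure it.
- **Forces:** The largest wrist force I read was about 11 N, but I only read it at the end of each move. The hand-in gave no verdict.

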